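Make up two stitching job trays from the leather bench stock

ROBOT

A 6-joint arm with a two-finger parallel gripper is mounted at the origin on the work surface. World frame = base frame: x ahead of the robot, y to its left, z up, the work surface at z = 0. Lengths are in mm, angles in rad, forces in N, time in s.
With the tool pointing down it reaches from about 225 to 875 mm from the base axis. Payload 3.4 kg.
Tool frame: the origin (TCP) lies on the centre line of the jaws, within the pads' length; the fingertips stand 17 mm ahead of it and the grasp point (between the pads) lies 2 mm behind it; z points along the fingers, y is the line along which they close (so a half turn about z gives the same grasp; the last joint's range is limited). The gripper opens to 85 mm and grips with 20 to 120 N. Pads are 22 mm wide; open, the fingers measure 114 mm over their backs; the gripper's body (76 mm by 85 mm) begins 54 mm behind the grasp point. The pads swing forward as they close: fully open they stand 13 mm farther back than shut.
Start: joints at [1.066, 0.276, 1.505, -0, 1.361, -0.121], TCP at [215.325, 533.194, 248.328] pointing down, gripper open.
Joint ranges: [-2.89, 2.89], [-0.75, 2.08], [0.22, 2.7], [-1.18, 4.32], [0.11, 2.71], [-2.7, 2.7]. Speed limits (rad/s): [2.57, 2.57, 3.14, 3.14, 3.14, 3.14].

INTERFACE

Orientations are given as [roll, pitch, yaw] about the fixed x, y, z axes, in that order (R = Rz(yaw) Ry(pitch) Rx(roll)).
In Python, from station import bot gives the robot as it stands. The module is installed in compiled form; this text tells all that it offers.
- The arm moves only by the tool step_arm, never from a script. Its argument "series" is a list of rows, each a list of 3 entries, a list of its own where there are three numbers: the shift along the tool's x, y, z as a fraction of full scale, then the turn about the tool's z as a fraction of full scale, then the opening, from 0 (shut) to 1 (fully open). A call has 1 to 8 rows; each row is the pose to reach, as a shift and turn from the pose commanded when the call began, along the tool's axes at that moment; what a row does not reach only later rows make up. Full scale, the value 1, is 0.4 m for a shift and 30 degrees for a turn. A row lasts 1/12 s, in which the tool goes at most 41.7 mm and 7.16 degrees, less where a joint would pass 70% of its speed; a pose out of reach is approached as far as the arm can. A call with a number of a shift or a turn outside -1 to 1 is refused whole. A call with a gripper value outside its range is refused whole. The fingers move at their own pace and stop on an object; "squeeze" is the grip in N (left out, the last holds). Time passes only in rows, so rows that repeat a pose let the fingers close. It gives the time, the measured TCP pose, the force, the opening and the grip force at its end, in the units of the state.
- bot.get_obs(): the state, without advancing time (a new reading comes with each control period).
- bot.camera(name): name is "side" or "top" or "wrist"; returns a dict with "pixels" (480x640x3 uint8, red, green, blue), "camera_matrix" (3x3 intrinsics, pixels), "rvec" (rotation vector, rad) and "tvec" (3), from world to camera coordinates, as OpenCV has them; the wrist camera has in their place "mount" (4x4, takes a point from camera to tool coordinates, whose origin is the TCP and whose axes are the flange's). Camera axes: x right, y down, z forward; pixel columns grow to the right and rows downward; lengths in mm; the calibration is good to about 2 mm. A picture is of the moment at which its call begins: read the wrist's pose just before it. There is no depth.
- bot.hand_in(): hands the job in; it is judged then, once.
The state is a dict: "t": time; "joints": joint angles; "joint_velocities": joint speeds; "effort": joint torques, N m; "tool_pos": TCP position; "eef_rot": TCP orientation; "force": force on the tool from outside, world axes, zero at the start; "ft_torque": the same for the moment, N m; "opening": finger opening in mm; "grasp_force": force on a finger pad.
Only numpy, scipy, OpenCV 4.12 (cv2) and the standard library are available. Lean on these libraries where they do the work, as an engineer would, in place of code of your own. Each camera call takes 0.05 s, during which the arm holds its last target. There are 200 camera calls.

TASK

Make up the two job trays: the tan-lined tray gets the spool of tan thread and the jar of amber dye, standing upright in a square pocket each (either way round), with the pricking iron laid flat along its long trough; the black-lined tray gets the spool of black thread, upright in either square pocket, and the cake of beeswax flat in its long trough. Set each thing down on its pocket floor rather than dropping it. Leave the red spool, the green jar and the rivet tin where they stand in stock.

Things in the scene. Friction and masses are not known exactly. Their poses are not given: they have to be found in the camera images.
- tray_tan: Fixed wooden job tray, 146 (x) x 162 (y) x 18 mm high, floors lined in orange-tan leather. Origin: centre of underside. Floors 6 mm above the bench; walls 6 mm thick, 12 mm above the floors. Two square pockets, 66 (x) x 72 (y) mm inside, centred at x +34, y +39 and y -39; one long trough 62 (x) x 150 (y) mm inside, centred at x -36, y 0. Level, yaw within 0.4 rad.
- tray_black: Fixed wooden job tray, 146 (x) x 162 (y) x 18 mm high, floors lined in black leather. Origin: centre of underside. Floors 6 mm above the bench; walls 6 mm thick, 12 mm above the floors. Two square pockets, 66 (x) x 72 (y) mm inside, centred at x +34, y +39 and y -39; one long trough 62 (x) x 150 (y) mm inside, centred at x -36, y 0. Level, yaw within 0.4 rad.
- spool_tan: Spool of tan waxed thread, wanted in the tan-lined tray: a solid cylinder 44 mm across and 54 mm high, about 90 g, standing upright, pale tan all round and on top with a small cardboard core in the middle. Origin: centre of its underside, z up.
- jar_amber: Glass jar of amber edge dye, wanted in the tan-lined tray: a cylinder 48 mm across at the glass, 60 mm high, about 130 g, with a black screw lid 43 mm across over its top 15 mm that bears a round amber-orange colour mark. Origin: centre of its underside, z up.
- iron: Pricking iron, wanted in the tan-lined tray: bare steel tool lying flat, 124 mm along its x (-62 to +62), about 110 g. Square shank 12 mm wide (y), 12 mm high, from x -55 to +19, struck end at -x; fork plate 26 mm wide with six teeth at +x. Origin: underside, mid-length, near the balance point; z up. Grip across the shank at the origin, along y.
- spool_black: Spool of black waxed thread, wanted in the black-lined tray: a solid cylinder 44 mm across and 54 mm high, about 90 g, standing upright, black all round and on top with a small cardboard core in the middle. Origin: centre of its underside, z up.
- wax: Cake of beeswax, wanted in the black-lined tray: a pale yellow block 60 (x) by 36 (y) by 28 mm high, about 55 g, two shallow lines along its top. Origin: centre of its underside, z up.
- spool_red: Spool of red waxed thread, stays in stock: a solid cylinder 44 mm across and 54 mm high, about 90 g, standing upright, dark red all round and on top with a small cardboard core in the middle. Origin: centre of its underside, z up.
- jar_green: Glass jar of green edge dye, stays in stock: a cylinder 48 mm across at the glass, 60 mm high, about 130 g, with a black screw lid 43 mm across over its top 15 mm that bears a round green colour mark. Origin: centre of its underside, z up.
- tin: Round aluminium tin of copper rivets, stays in stock: 60 mm across, 24 mm high, about 120 g, with copper rivet heads on its lid. Origin: centre of its underside, z up. All stock stands on the bench (height 0), centres about 120 mm apart; nothing unlisted stands near it or the trays.
Mind the look-alikes: they are no part of the job. What is shaped like the tray_black but yellow is not meant.

How it is judged (in metres and radians):
At the end, for the whole second after the job is handed in: All five at rest in the right pockets, on the floor within 4 mm, upright or flat within 0.1 rad; spools and jar 13 x 16 mm from pocket centres; iron 26 mm across, 18 along, 0.3 rad; wax 24 across, 60 along the trough; red spool, green jar, tin within 20 mm of their starts ((((x of spool_tan in the frame of tray_tan between 0.021 and 0.047 m and y of spool_tan in the frame of tray_tan between 0.023 and 0.055 m and z of spool_tan in the frame of tray_tan between 0.002 and 0.0095 m and angle between spool_tan's own z axis and vertical below 0.1 rad) and (x of jar_amber in the frame of tray_tan between 0.021 and 0.047 m and y of jar_amber in the frame of tray_tan between -0.055 and -0.023 m and z of jar_amber in the frame of tray_tan between 0.002 and 0.0095 m and angle between jar_amber's own z axis and vertical below 0.1 rad)) or ((x of spool_tan in the frame of tray_tan between 0.021 and 0.047 m and y of spool_tan in the frame of tray_tan between -0.055 and -0.023 m and z of spool_tan in the frame of tray_tan between 0.002 and 0.0095 m and angle between spool_tan's own z axis and vertical below 0.1 rad) and (x of jar_amber in the frame of tray_tan between 0.021 and 0.047 m and y of jar_amber in the frame of tray_tan between 0.023 and 0.055 m and z of jar_amber in the frame of tray_tan between 0.002 and 0.0095 m and angle between jar_amber's own z axis and vertical below 0.1 rad))) and ((x of spool_black in the frame of tray_black between 0.021 and 0.047 m and y of spool_black in the frame of tray_black between 0.023 and 0.055 m and z of spool_black in the frame of tray_black between 0.002 and 0.0095 m and angle between spool_black's own z axis and vertical below 0.1 rad) or (x of spool_black in the frame of tray_black between 0.021 and 0.047 m and y of spool_black in the frame of tray_black between -0.055 and -0.023 m and z of spool_black in the frame of tray_black between 0.002 and 0.0095 m and angle between spool_black's own z axis and vertical below 0.1 rad)) and x of iron in the frame of tray_tan between -0.062 and -0.01 m and y of iron in the frame of tray_tan between -0.018 and 0.018 m and z of iron in the frame of tray_tan between 0.002 and 0.0095 m and angle between each of iron, wax's own z axis and vertical below 0.1 rad and angle between the x axis of iron and the y axis of tray_tan, either way round below 0.3 rad and x of wax in the frame of tray_black between -0.06 and -0.012 m and y of wax in the frame of tray_black between -0.06 and 0.06 m and z of wax in the frame of tray_black between 0.002 and 0.0095 m and linear speed of each of spool_tan, jar_amber, iron, spool_black, wax below 0.01 m/s and distance of each of spool_red, jar_green, tin from where it was at the start of the episode below 0.02 m); the robot touches nothing.
It fails at once if a wanted thing is dropped or flung: faster than 0.7 m/s with no finger on it (a free fall of about 25 mm) ((linear speed of spool_tan above 0.7 m/s and contact force between the fingers and spool_tan below 0.05 N) or (linear speed of jar_amber above 0.7 m/s and contact force between the fingers and jar_amber below 0.05 N) or (linear speed of iron above 0.7 m/s and contact force between the fingers and iron below 0.05 N) or (linear speed of spool_black above 0.7 m/s and contact force between the fingers and spool_black below 0.05 N) or (linear speed of wax above 0.7 m/s and contact force between the fingers and wax below 0.05 N)).
It fails at once if the red spool, which stays in stock, is moved by more than 20 mm (distance of spool_red from where it was at the start of the episode above 0.02 m).
It fails at once if the green jar, which stays in stock, is moved by more than 20 mm (distance of jar_green from where it was at the start of the episode above 0.02 m).
It fails at once if the rivet tin, which stays in stock, is moved by more than 20 mm (distance of tin from where it was at the start of the episode above 0.02 m).
It also fails if it takes over 118 s, if anything falls off the work surface, if the arm or the gripper's body presses on something with over 40 N, if the wrist force passes 120 N, or if a joint passes its speed limit or range.

## Working session

There is one attempt and no reset: what is moved stays moved. The work goes in short steps, Python scripts to look and compute and a tool call to move; the robot and the scene stay as the last step left them, time stands still between calls to the robot, and variables do not carry over. Pictures are saved under pics/ and viewed, at most 14 in all, crops included, and the job is handed in when it is done.

Besides the shell and the picture viewer there is one more tool, called as name(argument=value, ...), one argument or row to a line, values as JSON. step_arm: Moves the arm, as the interface text tells. Its arguments: {"type":"object","properties":{"series":{"type":"array"},"squeeze":{"type":"number"}},"required":["series"]}

```bash
mkdir -p pics
python3 - <<'E'
from station import bot
import cv2
o=bot.get_obs();print({k:o[k] for k in("t","tool_pos","eef_rot","opening")})
for n in("top","side"):
    c=bot.camera(n);cv2.imwrite(f"pics/{n}0.png",c["pixels"][:,:,::-1]);print(n,c["camera_matrix"],c["rvec"],c["tvec"])
c=bot.camera("wrist");print(c["mount"],c["camera_matrix"])
E
```

```text
{'t': 0.0, 'tool_pos': array([215.05668666, 532.71593924, 247.41726291]), 'eef_rot': array([-3.13970197e+00, -2.54153596e-04,  2.75776743e+00]), 'opening': 85.4247790805719}
top [[595.00648349   0.         319.85802949]
 [  0.         595.00648349 245.66939256]
 [  0.           0.           1.        ]] [ 2.19817366 -2.16513481  0.11684798] [ -15.70550186  436.41258738 1300.76134725]
side [[566.19734088   0.         310.83081194]
 [  0.         566.19734088 244.94949264]
 [  0.           0.           1.        ]] [ 2.22759935 -0.1322147   0.07301828] [-423.08245291   57.87815283 1034.55969674]
[[-2.14661082e-05 -9.60897020e-01 -2.76905970e-01  6.98388982e+01]
 [ 9.99999999e-01 -1.27593285e-05 -3.32448865e-05  1.42846585e+00]
 [ 2.84117782e-05 -2.76905970e-01  9.60897020e-01 -1.24673142e+02]
 [ 0.00000000e+00  0.00000000e+00  0.00000000e+00  1.00000000e+00]] [[424.18747651   0.         312.39290568]
 [  0.         424.18747651 241.14091177]
 [  0.           0.           1.        ]]
```

View pics/top0.png

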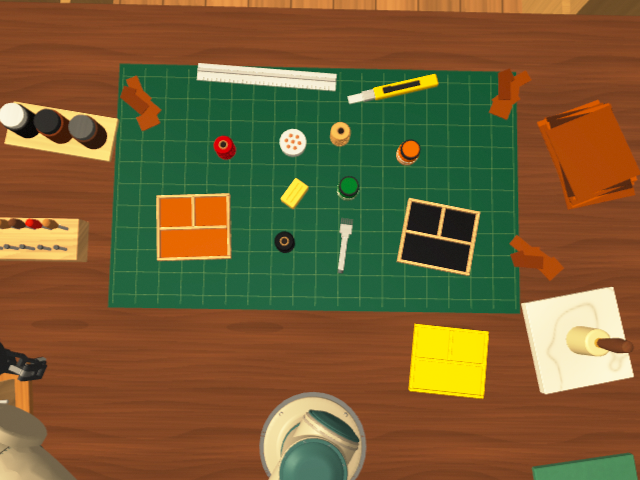

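View pics/side0.png

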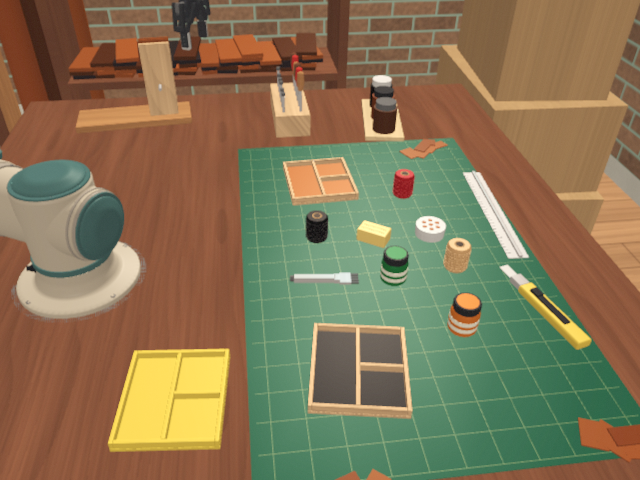

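```bash
cat > h.py <<'E'
import numpy as np,cv2
K={"top":(595.00648349,319.85802949,245.66939256),"side":(566.19734088,310.83081194,244.94949264)}
E={"top":([2.19817366,-2.16513481,0.11684798],[-15.70550186,436.41258738,1300.76134725]),
"side":([2.22759935,-0.1322147,0.07301828],[-423.08245291,57.87815283,1034.55969674])}
def ray(cam,uv):
    f,cx,cy=K[cam];R=cv2.Rodrigues(np.array(E[cam][0]))[0];t=np.array(E[cam][1])
    uv=np.atleast_2d(uv).astype(float)
    d=np.c_[(uv[:,0]-cx)/f,(uv[:,1]-cy)/f,np.ones(len(uv))]@R
    return -R.T@t,d
def plane(cam,uv,z):
    o,d=ray(cam,uv);return (o+d*((z-o[2])/d[:,2])[:,None])[:,:2]
E
python3 - <<'E'
from h import *
im=cv2.imread("pics/top0.png");hsv=cv2.cvtColor(im,cv2.COLOR_BGR2HSV)
g=cv2.inRange(hsv,(60,60,25),(95,255,255))
m=cv2.morphologyEx(255-g,cv2.MORPH_OPEN,np.ones((3,3)));
m[:, :125]=0;m[:,510:]=0;m[:95]=0;m[290:]=0
n,l,s,c=cv2.connectedComponentsWithStats(m)
for i in range(1,n):
    if s[i,4]<60:continue
    cs,_=cv2.findContours((l==i).astype(np.uint8),0,2);k=max(cs,key=cv2.contourArea)
    print(i,s[i],c[i].round(1),"z0",plane("top",c[i],0).round()[0],"rect",cv2.minAreaRect(k))
    for z in(18,):
        r=cv2.minAreaRect(plane("top",k.reshape(-1,2),z).astype(np.float32));print("   world z18",r)
a=cv2.resize(im[115:280,140:490],None,fx=2.2,fy=2.2,interpolation=2)
b=cv2.imread("pics/side0.png")
cv2.imwrite("pics/c1.png",a)
E
```

```text
1 [125  95  36  36 819] [144.1 110.3] z0 [743. 398.] rect ((144.22308349609375, 108.01537322998047), (41.675662994384766, 27.411672592163086), 60.2551155090332)
   world z18 ((743.0029907226562, 392.45745849609375), (96.32759094238281, 61.50559997558594), 31.16008949279785)
2 [347  95  54   9 283] [367.2  97.7] z0 [ 783. -114.] rect ((373.5, 99.0), (8.0, 53.0), 90.0)
   world z18 ((774.2953491210938, -126.6498031616211), (18.717042922973633, 121.09850311279297), 1.1498609781265259)
3 [489  95  21  25 423] [500.4 106.3] z0 [ 769. -423.] rect ((499.0, 107.0), (24.0, 20.0), 90.0)
   world z18 ((761.8883056640625, -413.6366271972656), (45.85380935668945, 56.67770004272461), 89.1517562866211)
4 [329 122  22  25 447] [339.7 133.8] z0 [697. -51.] rect ((339.5, 134.0), (24.0, 21.0), 90.0)
   world z18 ((691.3966064453125, -49.943016052246094), (55.68400573730469, 47.561519622802734), 0.559917688369751)
5 [279 129  28  28 615] [292.4 142.3] z0 [675.  57.] rect ((292.5, 142.5), (27.0, 27.0), 90.0)
   world z18 ((669.7705078125, 56.00259017944336), (62.213623046875, 60.95100021362305), 1.094675
[... 1114 characters left out ...]
 ((437.9996337890625, 236.4019012451172), (76.8888168334961, 66.13285064697266), 11.093722343444824)
   world z18 ((462.2601013183594, -272.27655029296875), (169.6333770751953, 149.104736328125), 79.75701141357422)
13 [337 224  16  49 385] [343.5 244.7] z0 [441. -63.] rect ((342.351318359375, 247.8918914794922), (12.494322776794434, 49.31969451904297), 9.462323188781738)
   world z18 ((432.8342590332031, -59.30464172363281), (27.882253646850586, 110.21991729736328), 81.25753784179688)
14 [275 232  19  21 310] [284.4 241.8] z0 [446.  71.] rect ((284.0, 242.0), (20.0, 18.0), 90.0)
   world z18 ((443.7554626464844, 70.69630432128906), (44.681766510009766, 39.99216079711914), 1.0619820356369019)
```

View pics/c1.png

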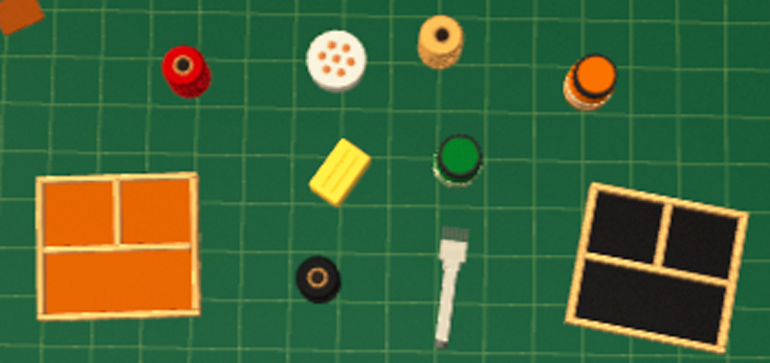

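Candidates in the top view:
- **Tan spool:** (340,133), pale tan with a cardboard core. The red one at (224,148) and the black one at (285,242) differ in colour.
- **Amber jar:** (409,151), orange mark. The jar at (348,187) has a green mark and stays.
- **Trays:** tan-lined at (193,227) and black-lined at (438,236). The all-yellow tray at (449,360) is the decoy.

The crop confirms all of these. Next I measure exact positions.

```bash
cat >> h.py <<'E'
def plan(x,y,z,phi,obs=None):
    """shift from present pose to world target; phi = direction of the jaw line, deg"""
    if obs is None:
        from station import bot;obs=bot.get_obs()
    from scipy.spatial.transform import Rotation as Ro
    p=np.array(obs["tool_pos"]);R=Ro.from_euler("xyz",obs["eef_rot"]).as_matrix()
    now=np.degrees(np.arctan2(R[1,1],R[0,1]))
    turn=-(phi-now);turn=(turn+90)%180-90
    s=R.T@(np.array([x,y,z])-p)/400
    print("t%.2f"%obs["t"],"pos",p.round(1),"jaw%.1f"%now,"-> shift",s.round(4),"turn/30 %.3f"%(turn/30),"dist %.0f"%np.linalg.norm(s*400))
def tri(a,b):
    o1,d1=ray("top",a);o2,d2=ray("side",b);d1=d1[0];d2=d2[0]
    k=np.linalg.lstsq(np.c_[d1,-d2],o2-o1,rcond=None)[0]
    p,q=o1+k[0]*d1,o2+k[1]*d2
    return ((p+q)/2).round(1),np.linalg.norm(p-q).round(1)
E
python3 - <<'E'
from h import *
T=cv2.imread("pics/top0.png");S=cv2.imread("pics/side0.png")
def cen(im,box,lo,hi):
    x0,y0,x1,y1=box;m=cv2.inRange(cv2.cvtColor(im[y0:y1,x0:x1],cv2.COLOR_BGR2HSV),lo,hi)
    n,l,s,c=cv2.connectedComponentsWithStats(m);i=1+np.argmax(s[1:,4]);return c[i]+[x0,y0],s[i,4]
# amber mark
a=cen(T,(395,138,422,160),(5,200,225),(20,255,255));b=cen(S,(448,288,484,313),(5,150,150),(20,255,255))
print("amber",a,b,plane("top",a[0],60),tri(a[0],b[0]))
g=cen(T,(336,176,360,198),(55,150,110),(75,255,255));print("green",g,plane("top",g[0],60))
for n,u,v in(("tan",(340.5,130.9),(459,245)),("blk",(284.1,241.4),(317,216)),("red",(223.2,144.1),(404,174))):
    print(n,plane("top",u,54),tri(u,v))
w=cen(T,(275,170,312,215),(20,120,120),(35,255,255));print("wax",w,plane("top",w[0],26))
m=cv2.inRange(cv2.cvtColor(T[215:280,325:365],cv2.COLOR_BGR2HSV),(0,0,60),(180,70,255))
ys,xs=np.nonzero(m);P=plane("top",np.c_[xs+325,ys+215],10)
print("iron x range",P[:,0].min(),P[:,0].max())
for lo in range(int(P[:,0].min()),int(P[:,0].max()),10):
    q=P[(P[:,0]>=lo)&(P[:,0]<lo+10)];print(lo,len(q),q.mean(0).round(1) if len(q) else"",np.ptp(q[:,1]).round(1) if len(q) else "")
for n,box,lo,hi in(("tanfloor",(156,190,232,262),(5,180,150),(14,255,255)),("blkfloor",(397,197,482,276),(0,0,0),(180,140,60))):
    x0,y0,x1,y1=box;m=cv2.inRange(cv2.cvtColor(T[y0:y1,x0:x1],cv2.COLOR_BGR2HSV),lo,hi)
    c,_=cv2.findContours(m,0,2)
    for k in c:
        if cv2.contourArea(k)>300:print(n,cv2.minAreaRect(plane("top",k.reshape(-1,2)+[x0,y0],10).astype(np.float32)))
E
```

```text
amber (array([410.19371728, 148.38743455]), np.int32(191)) (array([467.69337979, 300.79790941]), np.int32(287)) [[ 650.08013382 -203.34052599]] (array([ 651.5, -203.7,   59.9]), np.float64(2.8))
green (array([348.52849741, 185.12435233]), np.int32(193)) [[566.1231915  -68.95206149]]
tan [[688.07990169 -50.4134066 ]] (array([690.3, -50.9,  51.3]), np.float64(2.8))
blk [[441.52210061  68.84898207]] (array([444.1,  68.8,  52.1]), np.float64(4.7))
red [[653.6085515  206.43944061]] (array([654.7, 206.8,  51.2]), np.float64(0.8))
wax (array([293.95277207, 193.04722793]), np.int32(487)) [[552.78974296  50.36619058]]
iron x range 379.24098608017795 500.81565351050165
379 28 [384.  -55.7] 11.2
389 27 [394.  -56.8] 13.4
399 31 [403.8 -57.8] 13.4
409 28 [414.  -59.1] 13.5
419 32 [424.1 -60.1] 15.6
429 27 [434.1 -61.3] 13.5
439 31 [444.5 -62.4] 13.5
449 29 [454.4 -63.9] 15.7
459 39 [464.1 -65.1] 27.0
469 62 [473.8 -66.3] 29.1
479 50 [483.8 -66.8] 27.0
489 47 [494.1 -68.1] 24.8
499 2 [500.8 -58.1] 4.5
tanfloor ((440.1640930175781, 273.012939453125), (61.33833694458008, 148.61392211914062), 2.690380334854126)
tanfloor ((508.2581787109375, 315.25982666015625), (64.21014404296875, 69.30425262451172), 1.9564337730407715)
tanfloor ((511.7538757324219, 237.1500244140625), (63.417625427246094, 70.16535186767578), 0.9861657619476318)
blkfloor ((427.5707702636719, -268.095458984375), (144.7128448486328, 58.877655029296875), 79.5510482788086)
blkfloor ((489.6344909667969, -319.1430358886719), (66.31919860839844, 62.137046813964844), 79.54447174072266)
blkfloor ((503.14886474609375, -242.2359619140625), (66.8830795288086, 61.6942253112793), 79.54452514648438)
```

```bash
python3 -c "
from h import *
plan(345,235,180,83.6)"
```

```text
t0.15 pos [215.1 532.9 247.6] jaw68.0 -> shift [-0.5799 -0.5686  0.1698] turn/30 -0.520 dist 332
```

step_arm(
  series=[
    [[-0.58, -0.57, 0.17], -0.52, 0.6],
    [[-0.58, -0.57, 0.17], -0.52, 0.6],
    [[-0.58, -0.57, 0.17], -0.52, 0.6],
    [[-0.58, -0.57, 0.17], -0.52, 0.6],
    [[-0.58, -0.57, 0.17], -0.52, 0.6],
    [[-0.58, -0.57, 0.17], -0.52, 0.6],
    [[-0.58, -0.57, 0.17], -0.52, 0.6],
    [[-0.58, -0.57, 0.17], -0.52, 0.6],
  ],
)

```text
t: 0.82
tool_pos: [344.9, 233.7, 180.1]
eef_rot: [3.141, 0.0, 3.031]
force: [0.6, 0.4, 0.5]
opening: 51.2
grasp_force: 0.0
```

```bash
python3 -c "
from h import *
plan(440,-62,100,83.6)"
```

```text
t0.82 pos [344.9 233.7 180.1] jaw83.6 -> shift [-0.318  -0.7085  0.2002] turn/30 0.002 dist 321
```

step_arm(
  series=[
    [[-0.318, -0.708, 0.2], 0, 0.6],
    [[-0.318, -0.708, 0.2], 0, 0.6],
    [[-0.318, -0.708, 0.2], 0, 0.6],
    [[-0.318, -0.708, 0.2], 0, 0.6],
    [[-0.318, -0.708, 0.2], 0, 0.6],
    [[-0.318, -0.708, 0.2], 0, 0.6],
    [[-0.318, -0.708, 0.2], 0, 0.6],
    [[-0.318, -0.708, 0.2], 0, 0.5],
  ],
)

```text
t: 1.48
tool_pos: [440.4, -63.3, 99.7]
eef_rot: [-3.141, 0.001, 3.028]
force: [1.0, 0.2, 0.3]
opening: 43.5
grasp_force: 0.0
```

Run:
```python
from h import *
from station import bot
plan(440,-62,21,83.6)
c=bot.camera("wrist");cv2.imwrite("pics/w1.png",c["pixels"][:,:,::-1])
```

```text
t1.48 pos [440.4 -63.3  99.7] jaw83.5 -> shift [0.0016 0.0033 0.1968] turn/30 -0.003 dist 79
```

View pics/w1.png

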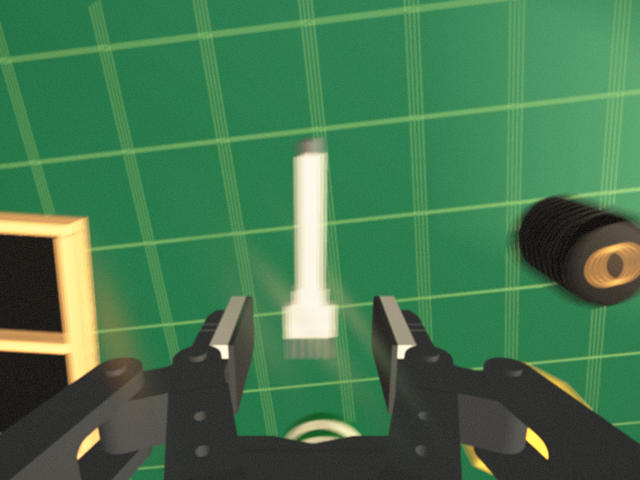

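The wrist view shows the iron's shank at column 311, centred between the fingers at 235 and 390. I'll descend and grip.

step_arm(
  series=[
    [[0.002, 0.003, 0.08], 0, 0.5],
    [[0.002, 0.003, 0.15], 0, 0.5],
    [[0.002, 0.003, 0.185], 0, 0.5],
    [[0.002, 0.003, 0.197], 0, 0.5],
    [[0.002, 0.003, 0.197], 0, 0],
    [[0.002, 0.003, 0.197], 0, 0],
    [[0.002, 0.003, 0.197], 0, 0],
    [[0.002, 0.003, 0.197], 0, 0],
  ],
  squeeze=50,
)

```text
t: 2.2
tool_pos: [440.0, -58.8, 22.7]
eef_rot: [-3.141, 0.003, 3.03]
force: [-0.1, 0.8, -1.5]
opening: 10.2
grasp_force: 49.8
```

step_arm(
  series=[
    [[0, 0, 0], 0, 0],
    [[0, 0, 0], 0, 0],
    [[0, 0, 0], 0, 0],
    [[0, 0, -0.05], 0, 0],
    [[0, 0, -0.1], 0, 0],
    [[0, 0, -0.17], 0, 0],
    [[0, 0, -0.2], 0, 0],
    [[0, 0, -0.2], 0, 0],
  ],
)

```text
t: 2.87
tool_pos: [441.0, -59.3, 104.3]
eef_rot: [-3.14, 0.006, 3.03]
force: [0.9, -0.1, -0.0]
opening: 10.0
grasp_force: 49.8
```

Run:
```python
from h import *
from station import bot
plan(440,273,100,2.4)
c=bot.camera("wrist");cv2.imwrite("pics/w2.png",c["pixels"][:,:,::-1])
```

```text
t2.87 pos [441.  -59.3 104.3] jaw83.6 -> shift [0.095  0.8253 0.0092] turn/30 2.707 dist 332
```

View pics/w2.png

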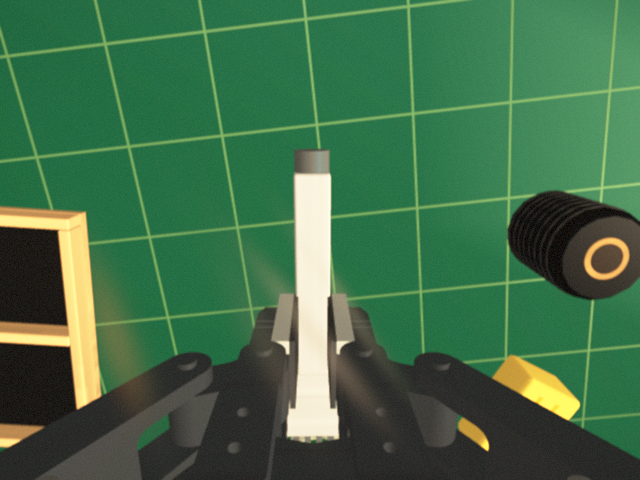

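The iron is held: opening 10 mm, grip 50 N, and the shank is still between the pads with its struck end at (311,160).

step_arm(
  series=[
    [[0.0, 0.02, -0.07], 0.1, 0],
    [[0.02, 0.12, -0.07], 0.33, 0],
    [[0.03, 0.22, -0.07], 0.56, 0],
    [[0.04, 0.32, -0.07], 0.78, 0],
    [[0.05, 0.42, -0.07], 1, 0],
    [[0.06, 0.52, -0.07], 1, 0],
    [[0.075, 0.62, -0.07], 1, 0],
    [[0.085, 0.72, -0.07], 1, 0],
  ],
)

```text
t: 3.58
tool_pos: [435.6, 215.0, 127.9]
eef_rot: [-3.139, -0.002, 2.506]
force: [0.2, -0.8, -1.2]
opening: 10.0
grasp_force: 49.8
```

step_arm(
  series=[
    [[0, 0, 0], 0.2, 0],
    [[0, 0, 0], 0.4, 0],
    [[0, 0, 0], 0.6, 0],
    [[0, 0, 0], 0.8, 0],
    [[0, 0, 0], 1, 0],
    [[0, 0, 0], 1, 0],
  ],
)

```text
t: 4.08
tool_pos: [436.0, 213.3, 127.9]
eef_rot: [-3.138, -0.0, 1.982]
force: [0.6, -0.1, -1.6]
opening: 9.7
grasp_force: 49.8
```

Run:
```python
from h import *
plan(440,273,60,2.4)
```

```text
t4.08 pos [436.  213.3 127.9] jaw23.5 -> shift [0.1328 0.0692 0.1695] turn/30 0.705 dist 90
```

step_arm(
  series=[
    [[0.05, 0.03, 0.05], 0.2, 0],
    [[0.1, 0.06, 0.1], 0.4, 0],
    [[0.133, 0.069, 0.15], 0.6, 0],
    [[0.133, 0.069, 0.17], 0.7, 0],
    [[0.133, 0.069, 0.17], 0.705, 0],
    [[0.133, 0.069, 0.17], 0.705, 0],
  ],
)

```text
t: 4.58
tool_pos: [440.3, 272.9, 60.4]
eef_rot: [-3.139, 0.001, 1.617]
force: [1.0, 0.2, -0.6]
opening: 10.1
grasp_force: 49.8
```

Run:
```python
from h import *
from station import bot
plan(440,273,27,2.4)
c=bot.camera("wrist");cv2.imwrite("pics/w3.png",c["pixels"][:,:,::-1])
```

```text
t4.58 pos [440.3 272.9  60.4] jaw2.7 -> shift [ 0.0003 -0.0004  0.0834] turn/30 0.008 dist 33
```

View pics/w3.png

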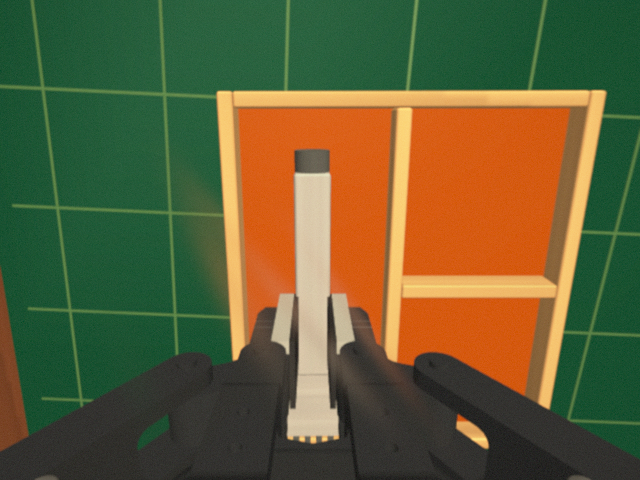

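The iron at column 312 is centred in the trough (columns 242–388) and lies parallel to it. Lowering.

step_arm(
  series=[
    [[0, 0, 0.03], 0, 0],
    [[0, 0, 0.055], 0, 0],
    [[0, 0, 0.065], 0, 0],
    [[0, 0, 0.072], 0, 0],
    [[0, 0, 0.077], 0, 0],
    [[0, 0, 0.077], 0, 0],
  ],
)

```text
t: 5.13
tool_pos: [441.3, 273.3, 30.8]
eef_rot: [-3.142, -0.0, 1.614]
force: [0.2, 0.0, -1.1]
opening: 10.4
grasp_force: 49.8
```

step_arm(
  series=[
    [[0, 0, 0.003], 0, 0],
    [[0, 0, 0.006], 0, 0],
    [[0, 0, 0.006], 0, 0],
  ],
)

```text
t: 5.38
tool_pos: [441.6, 273.5, 28.7]
eef_rot: [3.141, -0.0, 1.614]
force: [0.6, 0.3, -1.1]
opening: 10.2
grasp_force: 49.8
```

step_arm(
  series=[
    [[0, 0, 0.002], 0, 0],
    [[0, 0, 0.004], 0, 0],
    [[0, 0, 0.004], 0, 0],
  ],
)

```text
t: 5.63
tool_pos: [441.6, 273.5, 28.5]
eef_rot: [3.14, -0.0, 1.614]
force: [-2.2, -0.9, 11.5]
opening: 10.1
grasp_force: 51.3
```

step_arm(
  series=[
    [[0, 0, 0], 0, 0.15],
    [[0, 0, 0], 0, 0.25],
    [[0, 0, 0], 0, 0.28],
    [[0, 0, 0], 0, 0.28],
    [[0, 0, -0.01], 0, 0.28],
    [[0, 0, -0.05], 0, 0.28],
    [[0, 0, -0.12], 0, 0.28],
    [[0, 0, -0.2], 0, 0.28],
  ],
)

```text
t: 6.3
tool_pos: [439.9, 272.7, 106.4]
eef_rot: [-3.137, 0.002, 1.614]
force: [0.9, 0.3, 0.8]
opening: 24.0
grasp_force: 0.0
```

Run:
```python
from h import *
from station import bot
plan(600,70,130,2.4)
plan(689,-50.5,130,2.4)
c=bot.camera("wrist");cv2.imwrite("pics/w4.png",c["pixels"][:,:,::-1])
```

```text
t6.30 pos [439.9 272.7 106.4] jaw2.5 -> shift [-0.5236  0.3779 -0.0599] turn/30 0.002 dist 259
t6.30 pos [439.9 272.7 106.4] jaw2.5 -> shift [-0.8342  0.5873 -0.0603] turn/30 0.002 dist 409
```

View pics/w4.png

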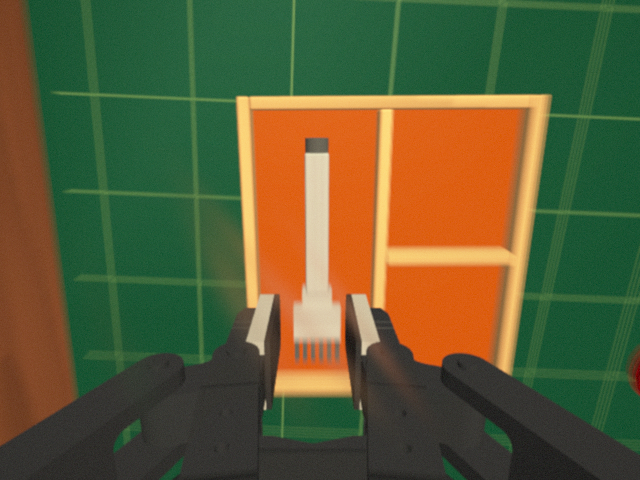

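The iron lies flat in the trough (column 317, rows 138–360; trough rows 108–372). Next is the tan spool.

step_arm(
  series=[
    [[-0.52, 0.37, -0.06], 0, 0.8],
    [[-0.52, 0.37, -0.06], 0, 0.8],
    [[-0.52, 0.37, -0.06], 0, 0.8],
    [[-0.52, 0.37, -0.06], 0, 0.8],
    [[-0.52, 0.37, -0.06], 0, 0.8],
    [[-0.52, 0.37, -0.06], 0, 0.8],
    [[-0.834, 0.587, -0.06], 0, 0.8],
    [[-0.834, 0.587, -0.06], 0, 0.8],
  ],
)

```text
t: 7.02
tool_pos: [645.6, 8.7, 130.9]
eef_rot: [3.141, -0.0, 1.613]
force: [1.8, 0.6, 0.2]
opening: 68.8
grasp_force: 0.0
```

Run:
```python
from h import *
plan(689,-50.5,105,2.4)
```

```text
t7.02 pos [645.6   8.7 130.9] jaw2.4 -> shift [-0.1524  0.102   0.0649] turn/30 0.001 dist 78
```

step_arm(
  series=[
    [[-0.08, 0.05, 0.03], 0, 0.8],
    [[-0.152, 0.102, 0.065], 0, 0.8],
    [[-0.152, 0.102, 0.065], 0, 0.8],
    [[-0.152, 0.102, 0.065], 0, 0.8],
  ],
)

```text
t: 7.35
tool_pos: [687.9, -50.3, 102.6]
eef_rot: [-3.139, -0.001, 1.611]
force: [-0.9, -0.6, 0.3]
opening: 68.3
grasp_force: 0.0
```

Run:
```python
from h import *
from station import bot
plan(689,-50.5,34,2.4)
c=bot.camera("wrist");cv2.imwrite("pics/w5.png",c["pixels"][:,:,::-1])
```

```text
t7.35 pos [687.9 -50.3 102.6] jaw2.3 -> shift [-0.0008  0.0032  0.1716] turn/30 -0.004 dist 69
```

View pics/w5.png

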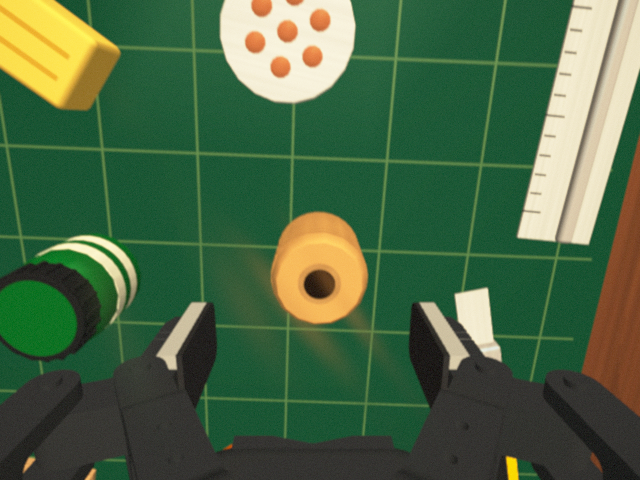

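The tan spool is at (319,275), between the fingers at columns 212 and 415. Descending.

step_arm(
  series=[
    [[0, 0.003, 0.08], 0, 0.8],
    [[0, 0.004, 0.14], 0, 0.8],
    [[0, 0.004, 0.172], 0, 0.8],
    [[0, 0.004, 0.172], 0, 0.8],
    [[0, 0.004, 0.172], 0, 0],
    [[0, 0.004, 0.172], 0, 0],
    [[0, 0.004, 0.172], 0, 0],
    [[0, 0.004, 0.172], 0, 0],
  ],
  squeeze=40,
)

```text
t: 8.07
tool_pos: [690.7, -48.3, 37.8]
eef_rot: [3.138, 0.0, 1.614]
force: [0.9, 0.4, 2.0]
opening: 43.1
grasp_force: 40.9
```

step_arm(
  series=[
    [[0, 0, 0], 0, 0],
    [[0, 0, 0], 0, 0],
    [[0, 0, -0.05], 0, 0],
    [[0, 0, -0.12], 0, 0],
    [[0, 0, -0.21], 0, 0],
    [[0, 0, -0.25], 0, 0],
    [[0, 0, -0.25], 0, 0],
  ],
)

```text
t: 8.65
tool_pos: [692.4, -49.0, 141.4]
eef_rot: [3.132, 0.002, 1.614]
force: [1.4, -0.6, -0.2]
opening: 43.2
grasp_force: 40.8
```

Run:
```python
from h import *
plan(511,237,135,2.4)
```

```text
t8.65 pos [692.4 -49.  141.4] jaw2.5 -> shift [ 0.7338 -0.4225  0.0101] turn/30 0.002 dist 339
```

step_arm(
  series=[
    [[0.1, -0.05, 0], 0, 0],
    [[0.19, -0.1, 0], 0, 0],
    [[0.28, -0.16, 0], 0, 0],
    [[0.37, -0.21, 0], 0, 0],
    [[0.46, -0.27, 0], 0, 0],
    [[0.55, -0.32, 0], 0, 0],
    [[0.64, -0.37, 0], 0, 0],
    [[0.7, -0.4, 0], 0, 0],
  ],
)

```text
t: 9.32
tool_pos: [514.1, 226.3, 134.6]
eef_rot: [-3.138, -0.0, 1.614]
force: [0.3, 0.2, -0.2]
opening: 43.2
grasp_force: 40.9
```

Run:
```python
from h import *
plan(509,315,75,2.4)
```

```text
t9.32 pos [514.1 226.3 134.6] jaw2.5 -> shift [ 0.2221 -0.0025  0.149 ] turn/30 0.003 dist 107
```

step_arm(
  series=[
    [[0.07, 0, 0], 0, 0],
    [[0.14, 0, 0.02], 0, 0],
    [[0.2, 0, 0.06], 0, 0],
    [[0.222, -0.002, 0.12], 0, 0],
    [[0.222, -0.002, 0.149], 0, 0],
    [[0.222, -0.002, 0.149], 0, 0],
  ],
)

```text
t: 9.82
tool_pos: [509.7, 312.6, 72.0]
eef_rot: [-3.134, 0.003, 1.615]
force: [-1.3, -0.3, -1.2]
opening: 43.3
grasp_force: 40.9
```

Run:
```python
from h import *
from station import bot
plan(509,315,46,2.4)
c=bot.camera("side");cv2.imwrite("pics/s1.png",cv2.resize(c["pixels"][100:280,220:460,::-1],None,fx=3,fy=3))
```

```text
t9.82 pos [509.7 312.6  72. ] jaw2.6 -> shift [ 0.0064 -0.0008  0.0649] turn/30 0.005 dist 26
```

View pics/s1.png

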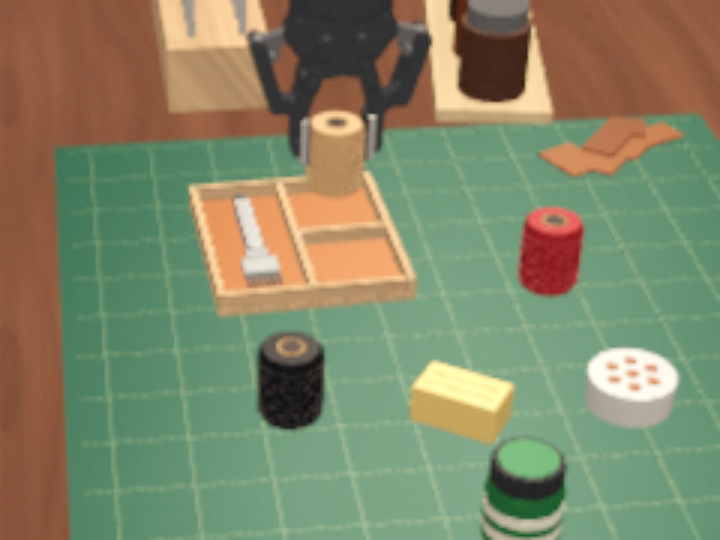

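The side crop shows the spool held upright at (335,150) above the far pocket, with the iron in the trough. Lowering until the force rises.

step_arm(
  series=[
    [[0.005, 0, 0.03], 0, 0],
    [[0.006, 0, 0.05], 0, 0],
    [[0.006, 0, 0.06], 0, 0],
    [[0.006, 0, 0.065], 0, 0],
    [[0.006, 0, 0.065], 0, 0],
  ],
)

```text
t: 10.28
tool_pos: [512.8, 315.1, 50.1]
eef_rot: [-3.141, 0.0, 1.613]
force: [-0.4, -0.9, -1.4]
opening: 43.0
grasp_force: 40.9
```

step_arm(
  series=[
    [[0, 0, 0.003], 0, 0],
    [[0, 0, 0.006], 0, 0],
    [[0, 0, 0.006], 0, 0],
  ],
)

```text
t: 10.53
tool_pos: [513.0, 315.6, 48.0]
eef_rot: [3.141, -0.0, 1.614]
force: [0.2, -0.1, 0.0]
opening: 43.0
grasp_force: 40.9
```

step_arm(
  series=[
    [[0, 0, 0.004], 0, 0],
    [[0, 0, 0.007], 0, 0],
    [[0, 0, 0.009], 0, 0],
    [[0, 0, 0.009], 0, 0],
  ],
)

```text
t: 10.87
tool_pos: [512.7, 315.5, 44.0]
eef_rot: [-3.141, 0.0, 1.614]
force: [0.4, -0.0, -0.8]
opening: 42.9
grasp_force: 40.9
```

step_arm(
  series=[
    [[0, 0, 0.002], 0, 0],
    [[0, 0, 0.002], 0, 0],
  ],
)

```text
t: 11.03
tool_pos: [512.8, 315.6, 43.8]
eef_rot: [3.142, -0.0, 1.614]
force: [-0.3, 0.2, 3.1]
opening: 43.1
grasp_force: 41.4
```

step_arm(
  series=[
    [[0, 0, 0], 0, 0.6],
    [[0, 0, 0], 0, 0.75],
    [[0, 0, 0], 0, 0.75],
    [[0, 0, -0.02], 0, 0.75],
    [[0, 0, -0.08], 0, 0.75],
    [[0, 0, -0.16], 0, 0.75],
    [[0, 0, -0.24], 0, 0.8],
    [[0, 0, -0.24], 0, 0.8],
  ],
)

```text
t: 11.7
tool_pos: [516.7, 317.5, 146.6]
eef_rot: [3.129, -0.005, 1.614]
force: [1.2, 0.3, 0.8]
opening: 68.6
grasp_force: 0.0
```

Run:
```python
from h import *
plan(580,55,140,2.4)
plan(651,-203.5,140,2.4)
```

```text
t11.70 pos [516.7 317.5 146.6] jaw2.5 -> shift [-0.6625  0.1296  0.0146] turn/30 0.002 dist 270
t11.70 pos [516.7 317.5 146.6] jaw2.5 -> shift [-1.3158  0.279   0.0131] turn/30 0.002 dist 538
```

step_arm(
  series=[
    [[-0.83, 0.17, 0.0], 0, 0.85],
    [[-0.83, 0.17, 0.0], 0, 0.85],
    [[-0.83, 0.17, 0.0], 0, 0.85],
    [[-0.83, 0.17, 0.0], 0, 0.85],
    [[-0.83, 0.17, 0.0], 0, 0.85],
    [[-0.83, 0.17, 0.0], 0, 0.85],
    [[-0.83, 0.17, 0.0], 0, 0.85],
    [[-0.83, 0.17, 0.0], 0, 0.85],
  ],
)

```text
t: 12.37
tool_pos: [593.8, -9.8, 139.7]
eef_rot: [3.141, -0.0, 1.614]
force: [-0.3, -0.2, 0.3]
opening: 72.7
grasp_force: 0.0
```

step_arm(
  series=[
    [[-0.49, 0.11, 0.0], 0, 0.85],
    [[-0.49, 0.11, 0.0], 0, 0.85],
    [[-0.49, 0.11, 0.0], 0, 0.85],
    [[-0.49, 0.11, 0.0], 0, 0.85],
    [[-0.49, 0.11, 0.0], 0, 0.85],
    [[-0.49, 0.11, 0.0], 0, 0.85],
    [[-0.49, 0.11, 0.0], 0, 0.85],
    [[-0.49, 0.11, 0.0], 0, 0.85],
  ],
)

```text
t: 13.03
tool_pos: [645.5, -201.2, 139.0]
eef_rot: [-3.141, -0.001, 1.613]
force: [0.3, 0.6, 0.5]
opening: 72.5
grasp_force: 0.0
```

Run:
```python
from h import *
plan(651,-203.5,33,2.4)
```

```text
t13.03 pos [ 645.5 -201.2  139. ] jaw2.4 -> shift [-0.0066  0.0138  0.265 ] turn/30 0.001 dist 106
```

step_arm(
  series=[
    [[-0.007, 0.014, 0.05], 0, 0.85],
    [[-0.007, 0.014, 0.12], 0, 0.85],
    [[-0.007, 0.014, 0.19], 0, 0.85],
    [[-0.007, 0.014, 0.24], 0, 0.85],
    [[-0.007, 0.014, 0.262], 0, 0.85],
    [[-0.007, 0.014, 0.265], 0, 0.85],
    [[-0.007, 0.014, 0.265], 0, 0.85],
  ],
)

```text
t: 13.62
tool_pos: [651.9, -203.2, 33.7]
eef_rot: [-3.142, -0.0, 1.615]
force: [1.2, -0.3, 0.8]
opening: 72.8
grasp_force: 0.0
```

step_arm(
  series=[
    [[0, 0, 0], 0, 0],
    [[0, 0, 0], 0, 0],
    [[0, 0, 0], 0, 0],
    [[0, 0, 0], 0, 0],
    [[0, 0, 0], 0, 0],
    [[0, 0, 0], 0, 0],
  ],
  squeeze=45,
)

```text
t: 14.12
tool_pos: [653.0, -204.6, 35.5]
eef_rot: [3.138, 0.001, 1.614]
force: [-0.4, 0.4, 5.8]
opening: 46.9
grasp_force: 46.6
```

step_arm(
  series=[
    [[0, 0, -0.03], 0, 0],
    [[0, 0, -0.1], 0, 0],
    [[0, 0, -0.18], 0, 0],
    [[0, 0, -0.25], 0, 0],
    [[0, 0, -0.27], 0, 0],
    [[0, 0, -0.27], 0, 0],
    [[0, 0, -0.27], 0, 0],
  ],
)

```text
t: 14.7
tool_pos: [651.2, -204.2, 141.0]
eef_rot: [-3.141, -0.0, 1.614]
force: [-0.1, -0.0, -2.1]
opening: 47.4
grasp_force: 46.6
```

Run:
```python
from h import *
plan(511,237,138,2.4)
```

```text
t14.70 pos [ 651.2 -204.2  141. ] jaw2.5 -> shift [ 1.1169 -0.303   0.008 ] turn/30 0.002 dist 463
```

step_arm(
  series=[
    [[0.08, -0.02, 0], 0, 0],
    [[0.17, -0.046, 0], 0, 0],
    [[0.26, -0.07, 0], 0, 0],
    [[0.35, -0.095, 0], 0, 0],
    [[0.44, -0.12, 0], 0, 0],
    [[0.53, -0.144, 0], 0, 0],
    [[0.62, -0.168, 0], 0, 0],
    [[0.65, -0.176, 0], 0, 0],
  ],
)

```text
t: 15.37
tool_pos: [565.8, 57.0, 138.7]
eef_rot: [-3.134, -0.003, 1.616]
force: [-0.4, 0.2, -0.9]
opening: 46.9
grasp_force: 46.7
```

step_arm(
  series=[
    [[0.08, -0.02, 0], 0, 0],
    [[0.16, -0.046, 0], 0, 0],
    [[0.24, -0.07, 0], 0, 0],
    [[0.32, -0.09, 0], 0, 0],
    [[0.4, -0.11, 0], 0, 0],
    [[0.45, -0.122, 0], 0, 0],
    [[0.467, -0.127, 0], 0, 0],
    [[0.467, -0.127, 0], 0, 0],
  ],
)

```text
t: 16.03
tool_pos: [509.9, 237.8, 139.5]
eef_rot: [-3.138, 0.001, 1.616]
force: [-0.0, 0.6, -2.6]
opening: 46.8
grasp_force: 46.7
```

Run:
```python
from h import *
plan(511,237,50,2.4)
```

```text
t16.03 pos [509.9 237.8 139.5] jaw2.6 -> shift [-0.0018  0.0035  0.2238] turn/30 0.007 dist 90
```

step_arm(
  series=[
    [[-0.002, 0.004, 0.05], 0, 0],
    [[-0.002, 0.004, 0.11], 0, 0],
    [[-0.002, 0.004, 0.16], 0, 0],
    [[-0.002, 0.004, 0.2], 0, 0],
    [[-0.002, 0.004, 0.22], 0, 0],
    [[-0.002, 0.004, 0.228], 0, 0],
    [[-0.002, 0.004, 0.228], 0, 0],
    [[-0.002, 0.004, 0.228], 0, 0],
  ],
)

```text
t: 16.7
tool_pos: [513.9, 235.7, 50.6]
eef_rot: [3.141, -0.0, 1.613]
force: [-0.4, 0.4, -2.1]
opening: 47.0
grasp_force: 46.7
```

step_arm(
  series=[
    [[0, 0, 0.004], 0, 0],
    [[0, 0, 0.008], 0, 0],
    [[0, 0, 0.011], 0, 0],
    [[0, 0, 0.013], 0, 0],
    [[0, 0, 0.013], 0, 0],
  ],
)

```text
t: 17.12
tool_pos: [513.1, 236.2, 45.0]
eef_rot: [3.141, -0.0, 1.614]
force: [-0.6, 0.5, -1.7]
opening: 47.6
grasp_force: 46.7
```

step_arm(
  series=[
    [[0, 0, 0.003], 0, 0],
    [[0, 0, 0.005], 0, 0],
    [[0, 0, 0.007], 0, 0],
    [[0, 0, 0.007], 0, 0],
  ],
)

```text
t: 17.45
tool_pos: [513.0, 236.1, 42.0]
eef_rot: [-3.141, 0.0, 1.614]
force: [-0.7, -0.3, -1.0]
opening: 47.0
grasp_force: 46.7
```

step_arm(
  series=[
    [[0, 0, 0.002], 0, 0],
    [[0, 0, 0.002], 0, 0],
  ],
)

```text
t: 17.62
tool_pos: [513.2, 236.2, 41.6]
eef_rot: [3.141, -0.0, 1.614]
force: [-0.3, 1.2, -0.8]
opening: 47.2
grasp_force: 46.8
```

step_arm(
  series=[
    [[0, 0, 0.003], 0, 0],
    [[0, 0, 0.003], 0, 0],
  ],
)

```text
t: 17.78
tool_pos: [513.2, 236.3, 41.5]
eef_rot: [3.141, -0.0, 1.614]
force: [-3.3, -0.4, 8.0]
opening: 47.1
grasp_force: 47.5
```

Contact. I'll release and rise.

step_arm(
  series=[
    [[0, 0, 0], 0, 0.65],
    [[0, 0, 0], 0, 0.8],
    [[0, 0, 0], 0, 0.8],
    [[0, 0, -0.02], 0, 0.8],
    [[0, 0, -0.08], 0, 0.8],
    [[0, 0, -0.16], 0, 0.8],
    [[0, 0, -0.22], 0, 0.8],
    [[0, 0, -0.22], 0, 0.8],
  ],
)

```text
t: 18.45
tool_pos: [516.7, 237.3, 133.8]
eef_rot: [3.131, -0.003, 1.614]
force: [1.4, -0.1, -0.3]
opening: 68.6
grasp_force: 0.0
```

Run:
```python
from h import *
plan(442.5,69,120,-10.4)
```

```text
t18.45 pos [516.7 237.3 133.8] jaw2.5 -> shift [-0.4125 -0.2037  0.0311] turn/30 0.429 dist 184
```

step_arm(
  series=[
    [[-0.41, -0.203, 0.03], 0.43, 0.8],
    [[-0.41, -0.203, 0.03], 0.43, 0.8],
    [[-0.41, -0.203, 0.03], 0.43, 0.8],
    [[-0.41, -0.203, 0.03], 0.43, 0.8],
    [[-0.41, -0.203, 0.03], 0.43, 0.8],
    [[-0.41, -0.203, 0.03], 0.43, 0.8],
    [[-0.41, -0.203, 0.03], 0.43, 0.8],
    [[-0.41, -0.203, 0.03], 0.43, 0.8],
  ],
)

```text
t: 19.12
tool_pos: [440.0, 69.3, 116.4]
eef_rot: [3.14, -0.001, 1.388]
force: [0.4, 0.8, 0.0]
opening: 68.0
grasp_force: 0.0
```

Run:
```python
from h import *
from station import bot
plan(442.5,69,34,-10.4)
c=bot.camera("wrist");a=c["pixels"][:,:,::-1]
s=bot.camera("side")["pixels"][100:340,240:560,::-1]
cv2.imwrite("pics/m1.png",np.hstack([cv2.resize(a,(400,300)),cv2.resize(s,(400,300))]))
```

```text
t19.12 pos [440.   69.3 116.4] jaw-10.5 -> shift [1.000e-04 6.100e-03 2.059e-01] turn/30 -0.002 dist 82
```

View pics/m1.png

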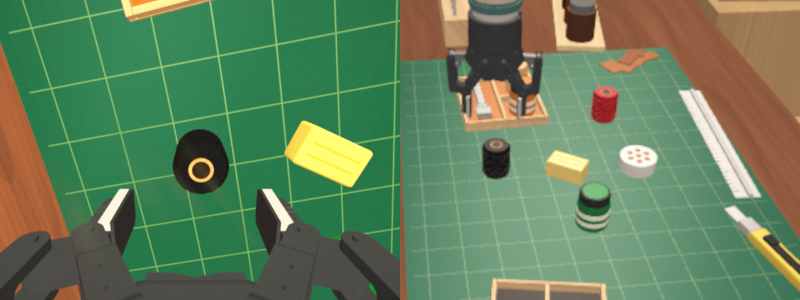

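The black spool at (200,165) in the wrist half sits between the fingers at columns 130 and 265, with the wax clear of the right finger. The side half shows the amber jar in its tan pocket.

step_arm(
  series=[
    [[0, 0.006, 0.05], 0, 0.8],
    [[0, 0.006, 0.11], 0, 0.8],
    [[0, 0.006, 0.16], 0, 0.8],
    [[0, 0.006, 0.19], 0, 0.8],
    [[0, 0.006, 0.205], 0, 0.8],
    [[0, 0.006, 0.205], 0, 0.8],
  ],
)

```text
t: 19.72
tool_pos: [441.0, 69.2, 32.9]
eef_rot: [-3.139, 0.0, 1.39]
force: [-0.0, 0.2, 0.3]
opening: 68.1
grasp_force: 0.0
```

step_arm(
  series=[
    [[0, 0, 0], 0, 0],
    [[0, 0, 0], 0, 0],
    [[0, 0, 0], 0, 0],
    [[0, 0, 0], 0, 0],
    [[0, 0, 0], 0, 0],
    [[0, 0, 0], 0, 0],
  ],
  squeeze=40,
)

```text
t: 20.22
tool_pos: [442.5, 68.6, 35.1]
eef_rot: [3.139, -0.001, 1.388]
force: [0.5, 2.1, 5.5]
opening: 43.3
grasp_force: 41.0
```

step_arm(
  series=[
    [[0, 0, -0.03], 0, 0],
    [[0, 0, -0.1], 0, 0],
    [[0, 0, -0.18], 0, 0],
    [[0, 0, -0.25], 0, 0],
    [[0, 0, -0.26], 0, 0],
    [[0, 0, -0.26], 0, 0],
    [[0, 0, -0.26], 0, 0],
  ],
)

```text
t: 20.8
tool_pos: [440.5, 68.3, 137.5]
eef_rot: [-3.14, 0.0, 1.389]
force: [-0.5, 0.1, -1.6]
opening: 43.2
grasp_force: 41.0
```

Run:
```python
from h import *
plan(503,-242,138,-10.4)
```

```text
t20.80 pos [440.5  68.3 137.5] jaw-10.4 -> shift [-0.7345  0.2943 -0.0014] turn/30 -0.001 dist 317
```

step_arm(
  series=[
    [[-0.08, 0.03, 0], 0, 0],
    [[-0.17, 0.068, 0], 0, 0],
    [[-0.26, 0.104, 0], 0, 0],
    [[-0.35, 0.14, 0], 0, 0],
    [[-0.44, 0.176, 0], 0, 0],
    [[-0.53, 0.212, 0], 0, 0],
    [[-0.62, 0.248, 0], 0, 0],
    [[-0.69, 0.277, 0], 0, 0],
  ],
)

```text
t: 21.47
tool_pos: [499.3, -225.6, 135.6]
eef_rot: [-3.138, -0.001, 1.387]
force: [0.7, 0.7, -1.0]
opening: 43.2
grasp_force: 41.0
```

step_arm(
  series=[
    [[-0.03, 0.012, 0], 0, 0],
    [[-0.045, 0.018, 0.02], 0, 0],
    [[-0.045, 0.018, 0.06], 0, 0],
    [[-0.045, 0.018, 0.1], 0, 0],
    [[-0.045, 0.018, 0.14], 0, 0],
    [[-0.045, 0.018, 0.16], 0, 0],
    [[-0.045, 0.018, 0.16], 0, 0],
    [[-0.045, 0.018, 0.16], 0, 0],
  ],
)

```text
t: 22.13
tool_pos: [503.5, -240.8, 73.2]
eef_rot: [-3.139, -0.001, 1.389]
force: [0.7, 0.1, -0.5]
opening: 43.0
grasp_force: 41.0
```

Run:
```python
from h import *
plan(503,-242,46,-10.4)
```

```text
t22.13 pos [ 503.5 -240.8   73.2] jaw-10.4 -> shift [-0.0033 -0.0005  0.0681] turn/30 0.000 dist 27
```

step_arm(
  series=[
    [[-0.003, 0, 0.03], 0, 0],
    [[-0.003, 0, 0.05], 0, 0],
    [[-0.003, 0, 0.06], 0, 0],
    [[-0.003, 0, 0.068], 0, 0],
    [[-0.003, 0, 0.068], 0, 0],
  ],
)

```text
t: 22.55
tool_pos: [503.7, -243.0, 46.6]
eef_rot: [-3.141, -0.0, 1.389]
force: [0.0, -0.4, -0.9]
opening: 42.8
grasp_force: 41.0
```

step_arm(
  series=[
    [[0, 0, 0.003], 0, 0],
    [[0, 0, 0.006], 0, 0],
    [[0, 0, 0.008], 0, 0],
    [[0, 0, 0.008], 0, 0],
  ],
)

```text
t: 22.88
tool_pos: [504.0, -243.3, 43.8]
eef_rot: [3.141, -0.0, 1.389]
force: [0.3, 0.1, -1.6]
opening: 42.8
grasp_force: 41.0
```

step_arm(
  series=[
    [[0, 0, 0.002], 0, 0],
    [[0, 0, 0.003], 0, 0],
    [[0, 0, 0.003], 0, 0],
  ],
)

```text
t: 23.13
tool_pos: [503.9, -243.3, 42.5]
eef_rot: [-3.142, -0.0, 1.389]
force: [-0.2, -0.8, -0.3]
opening: 42.7
grasp_force: 41.0
```

step_arm(
  series=[
    [[0, 0, 0.002], 0, 0],
    [[0, 0, 0.004], 0, 0],
    [[0, 0, 0.004], 0, 0],
  ],
)

```text
t: 23.38
tool_pos: [504.0, -243.4, 41.1]
eef_rot: [3.141, 0.0, 1.389]
force: [-0.2, -0.4, 1.6]
opening: 42.9
grasp_force: 41.2
```

step_arm(
  series=[
    [[0, 0, 0.002], 0, 0],
    [[0, 0, 0.002], 0, 0],
  ],
)

```text
t: 23.55
tool_pos: [504.0, -243.4, 41.1]
eef_rot: [3.141, 0.0, 1.389]
force: [-1.8, 0.4, 6.7]
opening: 42.9
grasp_force: 41.8
```

step_arm(
  series=[
    [[0, 0, 0], 0, 0.6],
    [[0, 0, 0], 0, 0.75],
    [[0, 0, 0], 0, 0.75],
    [[0, 0, -0.02], 0, 0.75],
    [[0, 0, -0.08], 0, 0.75],
    [[0, 0, -0.16], 0, 0.75],
    [[0, 0, -0.22], 0, 0.75],
    [[0, 0, -0.22], 0, 0.75],
  ],
)

```text
t: 24.22
tool_pos: [507.1, -245.2, 133.7]
eef_rot: [3.132, 0.004, 1.389]
force: [0.8, -0.6, 0.4]
opening: 64.2
grasp_force: 0.0
```

Run:
```python
from h import *
plan(553.5,50.3,110,55)
```

```text
t24.22 pos [ 507.1 -245.2  133.7] jaw-10.4 -> shift [ 0.7478 -0.0202  0.056 ] turn/30 -2.181 dist 300
```

step_arm(
  series=[
    [[0.748, -0.02, 0.02], -1, 0.75],
    [[0.748, -0.02, 0.02], -1, 0.75],
    [[0.748, -0.02, 0.02], -1, 0.75],
    [[0.748, -0.02, 0.02], -1, 0.75],
    [[0.748, -0.02, 0.02], -1, 0.75],
    [[0.748, -0.02, 0.02], -1, 0.75],
    [[0.748, -0.02, 0.02], -1, 0.75],
    [[0.748, -0.02, 0.05], -1, 0.75],
  ],
)

```text
t: 24.88
tool_pos: [552.1, 58.3, 109.6]
eef_rot: [3.136, -0.001, 1.916]
force: [1.4, -0.3, -0.1]
opening: 64.2
grasp_force: 0.0
```

step_arm(
  series=[
    [[0, 0, 0], -1, 0.75],
    [[0, 0, 0], -1, 0.75],
    [[0, 0, 0], -1, 0.75],
    [[0, 0, 0], -1, 0.75],
    [[0, 0, 0], -1, 0.75],
    [[0, 0, 0], -1, 0.75],
  ],
)

```text
t: 25.38
tool_pos: [550.0, 52.4, 107.9]
eef_rot: [-3.141, -0.001, 2.434]
force: [-0.1, -0.1, 0.4]
opening: 64.1
grasp_force: 0.0
```

Run:
```python
from h import *
from station import bot
plan(553.5,50.3,100,55)
```

```text
t25.38 pos [550.   52.4 107.9] jaw49.5 -> shift [-0.01    0.0016  0.0197] turn/30 -0.185 dist 9
```

step_arm(
  series=[
    [[-0.01, 0.002, 0.02], -0.185, 0.75],
    [[-0.01, 0.002, 0.02], -0.185, 0.75],
    [[-0.01, 0.002, 0.02], -0.185, 0.75],
    [[-0.01, 0.002, 0.02], -0.185, 0.75],
  ],
)

```text
t: 25.72
tool_pos: [553.7, 50.4, 100.2]
eef_rot: [-3.142, -0.0, 2.53]
force: [-0.3, 0.1, -0.4]
opening: 64.1
grasp_force: 0.0
```

Run:
```python
from h import *
from station import bot
plan(553.5,50.3,30,55)
c=bot.camera("wrist");cv2.imwrite("pics/w6.png",c["pixels"][:,:,::-1])
```

```text
t25.72 pos [553.7  50.4 100.2] jaw54.9 -> shift [ 0.0003 -0.0004  0.1755] turn/30 -0.002 dist 70
```

View pics/w6.png

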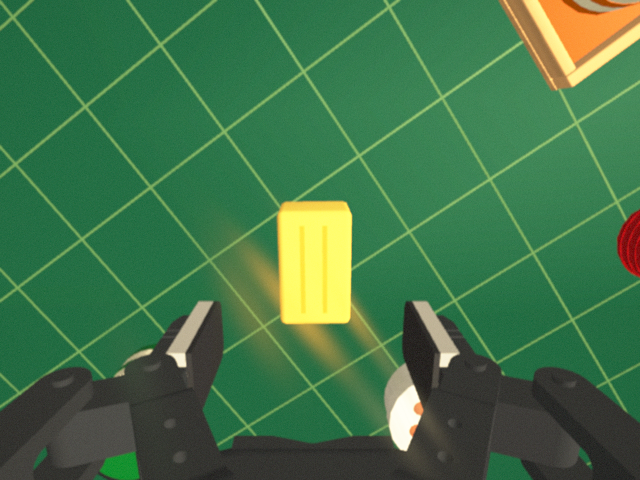

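The wax is centred at (315,262), aligned with the jaws at columns 220 and 405. Tin and green jar are clear of the fingers.

step_arm(
  series=[
    [[0, 0, 0.05], 0, 0.75],
    [[0, 0, 0.1], 0, 0.75],
    [[0, 0, 0.14], 0, 0.75],
    [[0, 0, 0.165], 0, 0.75],
    [[0, 0, 0.175], 0, 0.75],
    [[0, 0, 0.175], 0, 0.75],
  ],
)

```text
t: 26.27
tool_pos: [553.5, 50.4, 29.5]
eef_rot: [-3.141, -0.001, 2.532]
force: [-0.1, -0.3, 0.5]
opening: 64.1
grasp_force: 0.0
```

step_arm(
  series=[
    [[0, 0, 0], 0, 0],
    [[0, 0, 0], 0, 0],
    [[0, 0, 0], 0, 0],
    [[0, 0, 0], 0, 0],
    [[0, 0, 0], 0, 0],
    [[0, 0, 0], 0, 0],
  ],
  squeeze=35,
)

```text
t: 26.77
tool_pos: [554.9, 50.4, 31.3]
eef_rot: [3.14, 0.002, 2.533]
force: [0.1, 0.7, 5.8]
opening: 35.0
grasp_force: 37.0
```

step_arm(
  series=[
    [[0, 0, -0.03], 0, 0],
    [[0, 0, -0.1], 0, 0],
    [[0, 0, -0.18], 0, 0],
    [[0, 0, -0.23], 0, 0],
    [[0, 0, -0.24], 0, 0],
    [[0, 0, -0.24], 0, 0],
    [[0, 0, -0.24], 0, 0],
  ],
)

```text
t: 27.35
tool_pos: [553.0, 50.4, 125.3]
eef_rot: [-3.141, -0.001, 2.533]
force: [0.3, 0.3, -1.2]
opening: 35.1
grasp_force: 36.3
```

Run:
```python
from h import *
plan(427.6,-268,125,-10.4)
```

```text
t27.35 pos [553.   50.4 125.3] jaw55.1 -> shift [-0.1983 -0.8323  0.0011] turn/30 2.184 dist 342
```

step_arm(
  series=[
    [[-0.02, -0.08, 0], 0.15, 0],
    [[-0.04, -0.17, 0], 0.35, 0],
    [[-0.062, -0.26, 0], 0.55, 0],
    [[-0.083, -0.35, 0], 0.75, 0],
    [[-0.105, -0.44, 0], 0.95, 0],
    [[-0.126, -0.53, 0], 1, 0],
    [[-0.15, -0.63, 0], 1, 0],
    [[-0.174, -0.73, 0], 1, 0],
  ],
)

```text
t: 28.02
tool_pos: [441.8, -229.5, 124.1]
eef_rot: [-3.14, -0.004, 2.009]
force: [0.6, -0.1, -1.0]
opening: 34.9
grasp_force: 36.3
```

step_arm(
  series=[
    [[0, 0, 0], 0.2, 0],
    [[0, 0, 0], 0.4, 0],
    [[0, 0, 0], 0.6, 0],
    [[0, 0, 0], 0.8, 0],
    [[0, 0, 0], 1, 0],
    [[0, 0, 0], 1, 0],
    [[0, 0, 0], 1, 0],
  ],
)

```text
t: 28.6
tool_pos: [443.0, -228.3, 124.5]
eef_rot: [-3.139, -0.002, 1.488]
force: [-0.4, 0.9, -0.4]
opening: 35.0
grasp_force: 36.3
```

Run:
```python
from h import *
plan(427.6,-268,65,-10.4)
```

```text
t28.60 pos [ 443.  -228.3  124.5] jaw-4.7 -> shift [-0.1024 -0.0296  0.1486] turn/30 0.189 dist 73
```

step_arm(
  series=[
    [[-0.05, -0.015, 0], 0.1, 0],
    [[-0.1, -0.03, 0.02], 0.19, 0],
    [[-0.102, -0.03, 0.07], 0.19, 0],
    [[-0.102, -0.03, 0.12], 0.19, 0],
    [[-0.102, -0.03, 0.149], 0.19, 0],
    [[-0.102, -0.03, 0.149], 0.19, 0],
    [[-0.102, -0.03, 0.149], 0.19, 0],
  ],
)

```text
t: 29.18
tool_pos: [427.9, -268.0, 65.6]
eef_rot: [-3.139, -0.001, 1.388]
force: [-0.0, -0.2, -0.2]
opening: 34.8
grasp_force: 36.3
```

Run:
```python
from h import *
from station import bot
plan(427.6,-268,41,-10.4)
c=bot.camera("wrist");cv2.imwrite("pics/w7.png",c["pixels"][:,:,::-1])
```

```text
t29.18 pos [ 427.9 -268.    65.6] jaw-10.5 -> shift [-0.0003 -0.0005  0.0614] turn/30 -0.003 dist 25
```

View pics/w7.png

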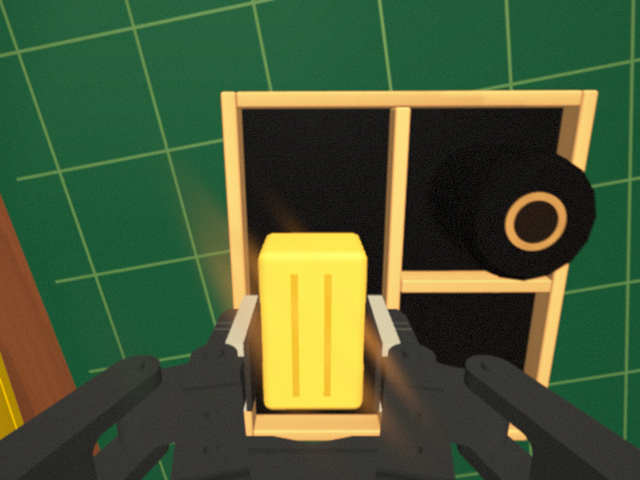

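The wax at column 313 is centred in the trough (columns 243–388), and the black spool stands in its pocket. Lowering; contact is expected near z 37.

step_arm(
  series=[
    [[0, 0, 0.03], 0, 0],
    [[0, 0, 0.05], 0, 0],
    [[0, 0, 0.06], 0, 0],
    [[0, 0, 0.06], 0, 0],
  ],
)

```text
t: 29.57
tool_pos: [428.2, -268.1, 42.1]
eef_rot: [-3.141, -0.001, 1.387]
force: [-1.0, 0.1, -1.1]
opening: 34.8
grasp_force: 36.3
```

step_arm(
  series=[
    [[0, 0, 0.003], 0, 0],
    [[0, 0, 0.006], 0, 0],
    [[0, 0, 0.008], 0, 0],
    [[0, 0, 0.008], 0, 0],
  ],
)

```text
t: 29.9
tool_pos: [428.6, -268.6, 39.5]
eef_rot: [3.141, 0.0, 1.386]
force: [-0.6, 0.2, -0.7]
opening: 34.9
grasp_force: 36.3
```

step_arm(
  series=[
    [[0, 0, 0.002], 0, 0],
    [[0, 0, 0.003], 0, 0],
    [[0, 0, 0.003], 0, 0],
  ],
)

```text
t: 30.15
tool_pos: [428.5, -268.6, 38.1]
eef_rot: [3.142, -0.0, 1.386]
force: [0.4, 0.5, -0.6]
opening: 35.1
grasp_force: 36.3
```

step_arm(
  series=[
    [[0, 0, 0.002], 0, 0],
    [[0, 0, 0.003], 0, 0],
    [[0, 0, 0.003], 0, 0],
  ],
)

```text
t: 30.4
tool_pos: [428.6, -268.6, 37.3]
eef_rot: [3.141, 0.0, 1.386]
force: [-1.2, 0.6, 3.9]
opening: 34.7
grasp_force: 36.7
```

step_arm(
  series=[
    [[0, 0, 0.002], 0, 0],
    [[0, 0, 0.002], 0, 0],
  ],
)

```text
t: 30.57
tool_pos: [428.6, -268.6, 37.3]
eef_rot: [3.141, 0.0, 1.386]
force: [-2.7, 2.1, 10.2]
opening: 35.3
grasp_force: 37.6
```

step_arm(
  series=[
    [[0, 0, 0], 0, 0.5],
    [[0, 0, 0], 0, 0.52],
    [[0, 0, 0], 0, 0.52],
    [[0, 0, -0.02], 0, 0.52],
    [[0, 0, -0.08], 0, 0.52],
    [[0, 0, -0.16], 0, 0.52],
    [[0, 0, -0.24], 0, 0.52],
    [[0, 0, -0.24], 0, 0.52],
  ],
)

```text
t: 31.23
tool_pos: [431.8, -271.2, 138.2]
eef_rot: [3.131, 0.006, 1.386]
force: [-0.2, -0.9, 0.2]
opening: 44.2
grasp_force: 0.0
```

step_arm(
  series=[
    [[0.3, -0.35, -0.15], 0, 0.6],
    [[0.3, -0.35, -0.15], 0, 0.6],
    [[0.3, -0.35, -0.15], 0, 0.6],
    [[0.3, -0.35, -0.15], 0, 0.6],
    [[0.3, -0.35, -0.15], 0, 0.6],
    [[0.3, -0.35, -0.15], 0, 0.6],
    [[0.3, -0.35, -0.15], 0, 0.6],
    [[0.3, -0.35, -0.15], 0, 0.6],
  ],
)

```text
t: 31.9
tool_pos: [313.7, -125.5, 192.5]
eef_rot: [3.14, 0.001, 1.386]
force: [0.3, 0.1, 0.0]
opening: 51.2
grasp_force: 0.0
```

Run:
```python
from h import *
from station import bot
T=bot.camera("top")["pixels"][:,:,::-1].copy();S=bot.camera("side")["pixels"][:,:,::-1]
cv2.imwrite("pics/t9.png",T)
cv2.imwrite("pics/f.png",np.vstack([cv2.resize(T[115:285,140:490],(618,300)),cv2.resize(S[150:430,230:530],(618,300))])[:, :])
```

```text
(no output)
```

View pics/f.png

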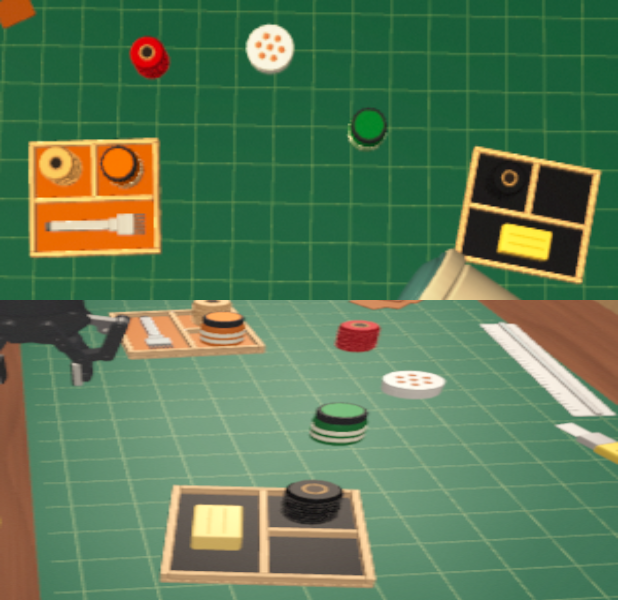

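The composite shows:
- **Tan tray:** spool at (57,163), jar at (120,165), iron at (95,225).
- **Black tray:** spool at (508,178), wax at (525,241).
- **Stock:** red spool, tin and green jar have not moved.

I'll check the numbers before handing in.

Run:
```python
from h import *
f=lambda u,v:(140+u*350/618,115+v*170/300)
for n,uv,z,c,yaw in(("tan",(57,162),60,(509,315),2.2),("amber",(120.5,163),66,(511.5,237),2.2),("iron",(95.5,225),14,(440,273),2.2),("blk",(509,177),60,(503,-242),-10.4),("wax",(525,240),32,(427.6,-268),-10.4)):
    d=plane("top",f(*uv),z)[0]-c;a=np.radians(yaw);print(n,(np.array([[np.cos(a),np.sin(a)],[-np.sin(a),np.cos(a)]])@d).round(1))
```

```text
tan [ 2.9 -4.1]
amber [-0.5 -4.4]
iron [-0.3 -2.4]
blk [-0.1 -0.7]
wax [ 0.2 -0.1]
```

All five are within tolerance of their pocket centres.

```bash
python3 -c "
from station import bot
print(bot.hand_in())"
```

```text
the job is handed in; nothing more can be done
None
```

I made up both trays and handed the job in at about 32 s: all five things sit within about 5 mm of their pocket or trough centres by the top camera, and the red spool, green jar and tin show no movement in the final picture; the hand-in returned no verdict.

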